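Fold out the display stand and dress its shelf

ROBOT

A 7-joint arm with a two-finger parallel gripper is mounted at the origin on a cart in front of the work surface, level with it; the furniture and walls round the work are solid. World frame = base frame: x ahead of the robot, y to its left, z up, the work surface at z = 0. Lengths are in m, angles in degrees, forces in N, time in s.
With the tool pointing down it reaches from about 0.425 to 0.95 m from the base axis. Payload 16.7 kg.
Tool frame: the origin (TCP) lies at the very end of the fingers, on their centre line; the grasp point (between the pads) lies 19 mm behind it (arm.grip_point_offset is the distance from the TCP to the grasp point, in m); y points along the fingers, x is the direction in which the jaws open and shut, and the axes are right-handed (so a half turn about y gives the same grasp; the last joint's range is limited). The gripper opens to 94 mm and grips with 3 to 60 N. Pads are 16 mm wide; open, the fingers measure 119 mm over their backs; the gripper's body (75 mm by 177 mm) begins 78 mm behind the grasp point.
Start: joints at [-77.493, 24.414, 4.234, 92.017, -1.954, 63.644, -3.845], TCP at [0.243, 0.63, 0.205] pointing down, gripper open.
Joint ranges: [-163.25, 163.25], [-28.42, 122.38], [-70.27, 78.77], [12.13, 141.07], [-58.53, 238.53], [9.26, 117.41], [-156.51, 156.51]. Speed limits (degrees/s): [108.29, 108.29, 136.94, 136.94, 172.46, 172.46, 172.46].

INTERFACE

Orientations are given as a 3x3 rotation matrix whose columns are the frame's x, y, z axes.
In Python, from station import sensors, camera, hand_in, arm gives the robot as it stands.
- The arm moves only by the shell command python3 -m inch 'ROWS' [OPENING] [FORCE]. ROWS is text: rows parted by semicolons, each of 6 numbers parted by spaces: the shift along the tool's x, y, z in m, then the turn, a rotation vector about the tool's x, y, z in rad. A call has exactly 5 rows; each row is the pose to reach, as a shift and turn from the pose commanded when the call began, along the tool's axes at that moment; what a row does not reach only later rows make up. A row lasts 1/8 s, in which the tool goes at most 62.5 mm and 10.7 degrees, less where a joint would pass 70% of its speed; a pose out of reach is approached as far as the arm can. A call with a gripper value outside its range is refused whole. OPENING is the opening, from 0 (shut) to 1 (fully open), set as the call begins (- or left out, the last holds). The fingers move at their own pace and stop on an object; FORCE is the grip in N (left out, the last holds). Time passes only in rows, so rows that repeat a pose let the fingers close, or fill a call up. It gives the time, the measured TCP pose, the force and the opening at its end, in the units of the state.
- sensors.get_state(): the state, without advancing time (a new reading comes with each control period).
- camera(name): name is "side" or "top"; returns a dict with "color" (420x560x3 uint8, red, green, blue), "depth" (420x560 float32, m along the optical axis (not along the pixel's ray), 0 where there is no reading), "camera_matrix" (3x3 intrinsics, pixels), "origin" and "orientation" of the camera in the world. Camera axes: x right, y down, z forward; pixel columns grow to the right and rows downward; lengths in m; the calibration is good to about 2 mm. A picture is of the moment at which its call begins.
- hand_in(): hands the job in, once; it reports no verdict.
The state is a dict: "time": time; "q": joint angles; "qd": joint speeds; "joint_efforts": joint torques, N m; "position": TCP position; "tcp_rot": TCP orientation; "ft_force": force on the tool from outside, world axes, zero at the start; "moment": the same for the moment, N m; "finger_gap": finger opening in m.
Only numpy, scipy, OpenCV 4.12 (cv2) and the standard library are available. Lean on these libraries where they do the work, as an engineer would, in place of code of your own. Each camera call takes 0.05 s, during which the arm holds its last target. There are 200 camera calls.

TASK

Set up the small counter display: swing both folded braces of the stand out until each clicks home and stays pointing straight forward. Then lay the loose shelf board flat across the two braces, centred, between the post heads and the braces' upturned tips, and stand the rubber stamp that waits by itself on the table left of the stand upright in the middle of the board. Leave the other things on the table where they are.

Things in the scene. Friction and masses are not known exactly. Their poses are not given: they have to be found in the camera images.
- display_stand: stand fixed to the table: pale wooden base plate 14 mm thick (x -110 to +30, y -135 to +135 mm) and two steel posts at x=0, y=+100 (left) and -100 mm (right). Origin on the table midway between the posts; z up, -x is its front. Post heads, 18 mm across, rise from the braces' top (90 mm) to 104 mm. A spring plunger sits outside each post, within 36 mm of its axis, below 88 mm
- brace_left (a joint): angle of the left brace, a dark steel bar 90 mm long, 12 wide, 12 high, top 90 mm above the table, turning level about the left post. 0 = folded inward (stand's -y), grows as it swings forward (clockwise from above), 1.571 = home at a stop, pointing to the stand's -x. Free to 0.9; a plunger then resists (about 4 N at 70 mm out) to 1.3, then snaps it home. Open space behind it (+x) to push from
- brace_right (a joint): angle of the right brace, mirror image of the left: 0 = folded inward (stand's +y), 1.571 = home, pointing to the stand's front (-x); turns counter-clockwise seen from above, same detent
- brace_left_hinge (a point): point on the hinge axis of the left brace, level with the brace's top face (90 mm above the table)
- brace_right_hinge (a point): point on the hinge axis of the right brace, level with the brace's top face (90 mm above the table)
- brace_left_tip (a point): point on the left brace's top face 84 mm from the hinge axis, at the inner face of the upturned lip (6 mm thick, 10 mm above the top face) that ends the brace
- brace_right_tip (a point): the same point on the right brace
- shelf_center (a point): centre of the loose shelf board, a plain pale wooden plank 60 mm wide (its x), 260 mm long (its y) and 15 mm thick (z up), 0.15 kg, lying flat on the table at first. On the stand it lies on the braces' top faces, its centre 97.5 mm above the table and about 47 mm in front of the line between the posts.
- stamp_center (a point): centre (half-way up) of the lone rubber stamp near the left edge of the table (not those at the far end), a square wooden block 40 x 40 mm, 22 mm high, with a dark turned round handle on it (26 mm thick over the upper 34 mm, 22 mm thick below that), 74 mm high in all, z up; sides of the block along its x and y. The underside is 37 mm below this point.
- candle: bystander: a round candle tin, 66 mm across, 28 mm high; origin at the centre of its underside; it must stay where it is
- confetti_jar: bystander: a lidded jar of confetti, about 50 mm across, 80 mm high; origin at the centre of its underside; it must stay where it is
- pink_box_2: bystander: a flat gift box 90 x 122 x 24 mm; origin at the centre of its underside; it must stay where it is
There are look-alikes about, which are no part of the job. Leave any green or pink look-alike of the part that bears stamp_center alone.

How it is judged (in metres and radians):
On the way, in this order (a step that is already met when the one before it is completed fails the run):
1. both braces are swung out and stay clicked home by themselves (value of joint each of brace_left, brace_right above 1.5 rad and contact force between the fingers and display_stand below 0.5 N), for 0.2 s.
2. the shelf board lies flat across both braces (z of shelf_center in the frame of display_stand between 0.093 and 0.101 m and x of shelf_center in the frame of display_stand between -0.059 and -0.034 m and y of shelf_center in the frame of display_stand between -0.025 and 0.025 m and angle between shelf_center's own z axis and vertical below 0.06 rad and contact force between the fingers and shelf_board below 0.2 N), for 0.2 s.
At the end, for the whole second after the job is handed in: Both braces home (over 1.50 rad); board level (0.06 rad) on both braces between post heads and tips, centred within 25 mm lengthwise; stamp upright (0.1 rad) on the board, within 18 mm of its centre line and 40 mm of its middle; all at rest (value of joint each of brace_left, brace_right above 1.5 rad and z of shelf_center in the frame of display_stand between 0.093 and 0.101 m and x of shelf_center in the frame of display_stand between -0.059 and -0.034 m and y of shelf_center in the frame of display_stand between -0.025 and 0.025 m and angle between shelf_center's own z axis and vertical below 0.06 rad and z of stamp_center in the frame of shelf_center between 0.04 and 0.049 m and x of stamp_center in the frame of shelf_center between -0.018 and 0.018 m and y of stamp_center in the frame of shelf_center between -0.04 and 0.04 m and angle between stamp_center's own z axis and vertical below 0.1 rad and linear speed of each of stamp, shelf_board below 0.02 m/s); the robot touches nothing.
It fails at once if a bystander (candle tin, jar or gift box) is shifted by more than 25 mm (distance of any of candle, confetti_jar, pink_box_2 from where it was at the start of the episode above 0.025 m).
It also fails if it takes over 72 s, if anything falls off the work surface, if the arm or the gripper's body presses on something with over 40 N, if the wrist force passes 120 N, or if a joint passes its speed limit or range.

## Working session

There is one attempt and no reset: what is moved stays moved. The work goes in short steps, Python scripts to look and compute and a shell command to move; the robot and the scene stay as the last step left them, time stands still between calls to the robot, and variables do not carry over. Pictures are saved under pics/ and viewed, about 8 in all and at most 12, crops included, and the job is handed in when it is done.

```bash
mkdir -p pics; ls; cat > h.py <<'E'
import numpy as np, cv2
from station import sensors, camera, arm
def snap(n):
    c=camera(n); np.savez('/tmp/%s.npz'%n,**c); return c
def load(n): return dict(np.load('/tmp/%s.npz'%n))
def pts(c):
    K=c['camera_matrix'];d=c['depth'];v,u=np.indices(d.shape)
    P=np.stack([(u-K[0,2])/K[0,0]*d,(v-K[1,2])/K[1,1]*d,d],-1)
    return P@np.array(c['orientation']).T+c['origin']
def ray(c,u,v,z):
    K=c['camera_matrix'];r=np.array(c['orientation'])@[(u-K[0,2])/K[0,0],(v-K[1,2])/K[1,1],1]
    o=np.array(c['origin']);return o+r*(z-o[2])/r[2]
E
python3 - <<'E'
from h import *
for n in('top','side'):
    c=snap(n);print(n,c['origin'],np.round(c['orientation'],3).tolist(),np.round(c['camera_matrix'],1).tolist())
    cv2.imwrite('pics/%s0.png'%n,cv2.resize(c['color'][:,:,::-1],(784,588)))
s=sensors.get_state();print(s);print(arm)
E
```

```text
pics
top [0.3233306  0.00397907 1.03329173] [[0.083, -0.971, 0.222], [-0.997, -0.081, 0.02], [-0.001, -0.223, -0.975]] [[412.3, 0.0, 274.4], [0.0, 412.3, 212.7], [0.0, 0.0, 1.0]]
side [ 0.24644981 -0.74896258  0.73267465] [[0.93, -0.252, 0.268], [-0.367, -0.591, 0.719], [-0.023, -0.767, -0.642]] [[387.9, 0.0, 279.7], [0.0, 387.9, 212.1], [0.0, 0.0, 1.0]]
{'time': 0.1, 'q': array([-77.4931321 ,  24.44614401,   4.23089821,  92.04817566,
        -1.95402203,  63.64124744,  -3.84559721]), 'qd': array([-0.01036399, -0.14372663, -0.02206923, -0.08476412,  0.00551561,
       -0.06262278,  0.05867388]), 'joint_efforts': array([ 7.47222482e-03, -9.37472677e+01,  3.67621534e+00, -4.55039513e+01,
       -4.87190089e-02,  1.68372580e-02,  1.14009811e-04]), 'position': array([0.24257755, 0.62949744, 0.2048475 ]), 'tcp_rot': array([[ 3.59590153e-01, -3.32117931e-04, -9.33110289e-01],
       [ 9.33109694e-01, -1.05620034e-03,  3.59590299e-01],
       [-1.10497779e-03, -9.99999387e-01, -6.98967817e-05]]), 'ft_force': array([ 0.38517661, -0.06556721,  0.24124759]), 'moment': array([ 0.00892402, -0.02481007, -0.02456962]), 'finger_gap': 0.09397932901490097}
<Robot object at 0x7f3f3235fe00>
```

View pics/top0.png

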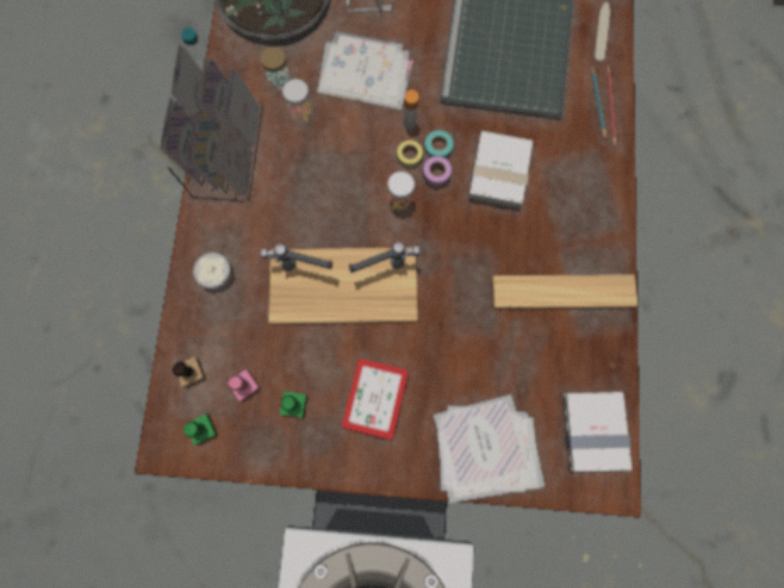

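View pics/side0.png

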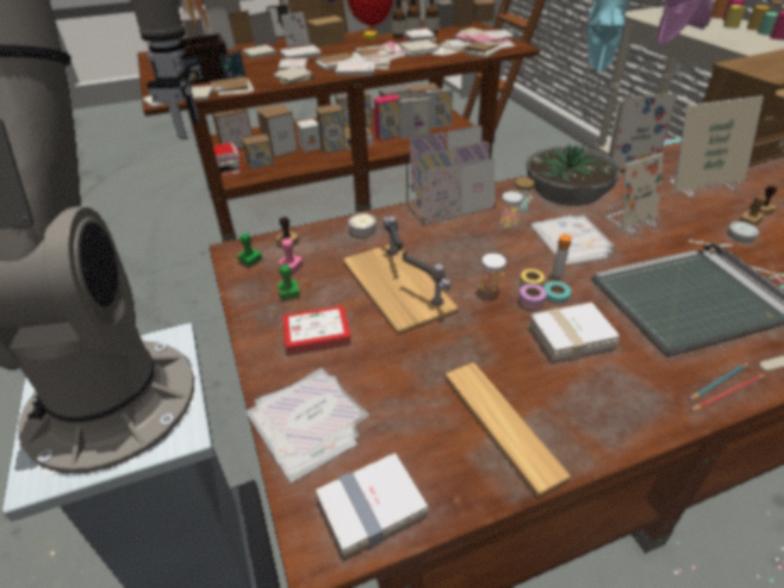

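Top view (784x588 px): the stand is at (343,285) with posts at (283,255) and (402,250), and the braces are folded inward. The board is at (565,291), the candle at (212,271) and the jar at (400,190). There are four candidates for the stamp:
- (186,370): wooden block with a dark handle. It fits, being plain wood and furthest left.
- (200,428): green.
- (292,403): green.
- (241,384): pink.

I'll confirm with an enlarged crop and measure.

```bash
python3 - <<'E'
from h import *
c=load('top');im=c['color'];P=pts(c)
hsv=cv2.cvtColor(im,cv2.COLOR_RGB2HSV)
m=((hsv[...,0]>12)&(hsv[...,0]<24)&(hsv[...,2]>140)&(hsv[...,1]>70)).astype(np.uint8)
m=cv2.morphologyEx(m,cv2.MORPH_CLOSE,np.ones((9,9)))
for k in cv2.findContours(m,0,2)[0]:
    if cv2.contourArea(k)<60: continue
    b=cv2.boxPoints(cv2.minAreaRect(k))
    W=np.array([ray(c,u,v,.022 if cv2.contourArea(k)<600 else .0145)[:2] for u,v in b])
    e=W[1]-W[0];f=W[2]-W[1]
    print(cv2.contourArea(k),b.mean(0).round(1),'ctr',W.mean(0).round(4),'sides',np.linalg.norm(e).round(3),np.linalg.norm(f).round(3),'ang',np.degrees(np.arctan2(e[1],e[0])).round(1),np.degrees(np.arctan2(f[1],f[0])).round(1))
# dark steel/raised around stand
for name,(u0,u1,v0,v1),lo in(('stand',(180,305,170,205),.06),('stamp',(115,150,250,285),.012)):
    S=P[v0:v1,u0:u1].reshape(-1,3);S=S[S[:,2]>lo]
    print(name,len(S),S.min(0).round(3),S.max(0).round(3),S.mean(0).round(3))
a=cv2.resize(im[165:235,175:315],None,fx=4,fy=4,interpolation=2)
b=cv2.resize(im[245:330,100:240],None,fx=4,fy=4,interpolation=2)
s=load('side')['color'];d=cv2.resize(s[145:235,165:345],None,fx=4,fy=4)
cv2.imwrite('pics/crop1.png',np.vstack([a,b])[:600,:,::-1]);
E
```

```text
2167.5 [403.  207.2] ctr [ 0.5973 -0.2997] sides 0.261 0.059 ang -84.6 179.8
4840.5 [244.3 203. ] ctr [0.5756 0.1036] sides 0.273 0.138 ang -84.2 -174.9
166.5 [292.8 106.6] ctr [8.483e-01 1.000e-04] sides 0.04 0.047 ang -29.9 -124.9
61.0 [293.5  68.5] ctr [0.9617 0.0065] sides 0.025 0.027 ang -85.3 -175.9
stand 723 [ 0.323 -0.029  0.067] [0.635 0.242 1.033] [0.599 0.103 0.108]
stamp 323 [0.323 0.004 0.013] [0.421 0.372 1.033] [0.392 0.342 0.063]
```

View pics/crop1.png

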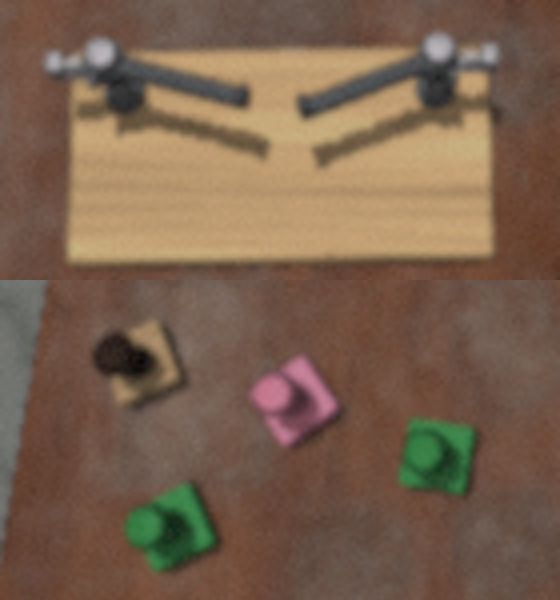

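The crop confirms it: the stamp with the bare-wood block and dark handle is at crop (140,365), and its neighbours are pink and green. Next, the hinge, tip and stamp positions.

```bash
python3 - <<'E'
from h import *
c=load('top');P=pts(c)
r=lambda u,v,z:ray(c,u,v,z)
HL=r(200.2,178.2,.104);HR=r(284.7,177,.104)
print('heads',HL.round(4),HR.round(4),np.linalg.norm(HL-HR))
d=HL-HR;yaw=np.degrees(np.arctan2(-d[0],d[1]));print('yaw',yaw,'mid',(HL+HR)/2)
print('tips',r(235.7,189,.095).round(4),r(251.7,191.5,.095).round(4))
print('plungers',r(188,180.7,.08).round(4),r(297.5,179,.08).round(4))
print('stamp handle top',r(128.7,263,.074).round(4))
hsv=cv2.cvtColor(c['color'],cv2.COLOR_RGB2HSV)
Z=P[...,2]
sub=(slice(250,285),slice(118,152))
Q=P[sub].reshape(-1,3);ok=c['depth'][sub].ravel()>0
for lo,hi in((.014,.03),(.06,.085)):
    S=Q[ok&(Q[:,2]>lo)&(Q[:,2]<hi)][:,:2].astype(np.float32)
    print(lo,len(S),cv2.minAreaRect(S))
h=hsv[sub];m=((h[...,2]>95)&(h[...,1]>60)&(h[...,0]>9)).astype(np.uint8)
print(m)
# stamp block corners by crop px (of 4x)
for x,y in((155,320),(185,375),(135,407),(105,368)):print(r(100+x/4,245+(y-280)/4,.022).round(4))
# board depth-based
Q=P[190:225,345:460].reshape(-1,3);S=Q[(Q[:,2]>.008)&(Q[:,2]<.025)][:,:2].astype(np.float32);print('board',cv2.minAreaRect(S),Q[:,2].max())
E
```

```text
heads [0.604  0.2045 0.104 ] [0.6234 0.0061 0.104 ] 0.19931312909265383
yaw 5.609172190067737 mid [0.61370567 0.10531922 0.104     ]
tips [0.5871 0.1194 0.095 ] [0.5841 0.0811 0.095 ]
plungers [0.6025 0.2383 0.08  ] [ 0.6287 -0.025   0.08  ]
stamp handle top [0.3946 0.3511 0.074 ]
0.014 188 ((0.3951055705547333, 0.3552699089050293), (0.04040937125682831, 0.03995173051953316), 29.156116485595703)
0.06 102 ((0.39533695578575134, 0.354225218296051), (0.024047384038567543, 0.021748671308159828), 3.4687530994415283)
[[1 1 1 ... 1 0 1]
 [1 0 0 ... 0 1 1]
 [0 1 0 ... 0 1 1]
 ...
 [1 1 0 ... 1 1 1]
 [1 1 0 ... 1 1 1]
 [0 0 1 ... 1 0 1]]
[0.4199 0.3485 0.022 ]
[0.3881 0.325  0.022 ]
[0.3664 0.3523 0.022 ]
[0.3883 0.3743 0.022 ]
board ((0.5977605581283569, -0.3003944158554077), (0.06192803755402565, 0.2616203725337982), 5.1797709465026855) 1.0332917310682381
```

```bash
cat >> h.py <<'E'
O=np.array([.6145,.106,0]);Y=np.radians(5.6);RS=np.array([[np.cos(Y),-np.sin(Y),0],[np.sin(Y),np.cos(Y),0],[0,0,1]])
def rep(tx=None,frame='S',yaw=None):
    s=sensors.get_state();R=s['tcp_rot'];p=s['position']
    print('t',round(s['time'],2),'world',p.round(4),'stand',(RS.T@(p-O)).round(4),'xyaw',np.degrees(np.arctan2(R[1,0],R[0,0])).round(2),'down',R[:,1].round(3),'F',s['ft_force'].round(1),'gap',round(s['finger_gap'],4))
    if tx is not None:
        w=O+RS@np.array(tx) if frame=='S' else np.array(tx)
        print('tool shift',(R.T@(w-p)).round(4))
E
python3 -m inch '-0.029 0 -0.052 0 -0.093 0;-0.058 0 -0.105 0 -0.186 0;-0.087 0 -0.157 0 -0.28 0;-0.116 0 -0.21 0 -0.373 0;-0.145 0 -0.262 0 -0.466 0' 0 20
python3 -c "
from h import *
rep((.03,.045,.2))"
```

```text
time: 0.72
position: [0.436, 0.3985, 0.2054]
tcp_rot: [[-0.101, -0.0, -0.995], [0.995, -0.0, -0.101], [-0.0, -1.0, 0.0]]
ft_force: [0.4, 0.8, 0.3]
finger_gap: 0.0473
t 0.72 world [0.436  0.3985 0.2054] stand [-0.1491  0.3085  0.2054] xyaw 95.8 down [-0. -0. -1.] F [0.4 0.8 0.3] gap 0.0473
tool shift [-0.2641  0.0054 -0.1782]
```

```bash
python3 -m inch '-0.052 0 -0.036 0 0 0;-0.104 0 -0.072 0 0 0;-0.156 0 -0.108 0 0 0;-0.208 0 -0.144 0 0 0;-0.264 0.005 -0.178 0 0.003 0' >/dev/null
python3 -m inch '0 0.03 0 0 0 0;0 0.06 0 0 0 0;0 0.09 0 0 0 0;0 0.115 0 0 0 0;0 0.135 0 0 0 0' >/dev/null
python3 -c "
from h import *
rep((-.003,.033,.066))
c=snap('side');cv2.imwrite('pics/s1.png',cv2.resize(c['color'][150:270,210:370,::-1],None,fx=4,fy=4))"
```

```text
t 1.98 world [0.6339 0.1598 0.0645] stand [0.0245 0.0517 0.0645] xyaw 95.46 down [-0.001 -0.    -1.   ] F [-0.5  0.3  0.9] gap 0.0001
tool shift [-0.0187 -0.0014  0.0275]
```

View pics/s1.png

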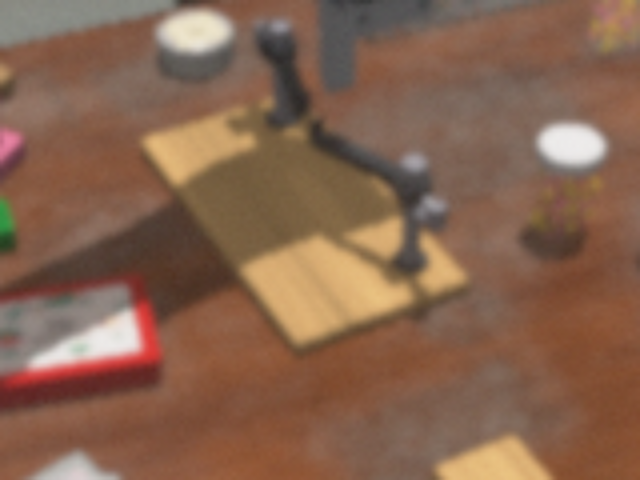

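The fingers are down at crop (338,60), behind the left brace. Now I'll push along the arc.

```bash
python3 -m inch '-0.012 0 0.015 0 0 0;-0.012 0 0.033 0 0 0;-0.01 0 0.045 0 0 0;-0.007 0 0.056 0 0 0;-0.007 0 0.056 0 0 0' >/dev/null
python3 -c "
from h import *
rep((-.038,.043,.065))"
```

```text
t 2.65 world [0.5788 0.1483 0.0662] stand [-0.0314  0.0456  0.0662] xyaw 95.51 down [-0.  0. -1.] F [ 0.8 -0.7 -0.8] gap 0.0004
tool shift [-0.0026  0.0012  0.0066]
```

```bash
python3 -m inch '-0.003 0 0.007 0 0 0;0.0065 0 0.017 0 0 0;0.017 0 0.026 0 0 0;0.026 0 0.030 0 0 0;0.033 0 0.032 0 0 0' 
python3 -m inch '0 0 0 0 0 0;0 0 0 0 0 0;-0.01 0 0 0 0 0;-0.02 0 0 0 0 0;-0.025 0 0 0 0 0'|tail -2
python3 -c "
from h import *
rep((0.02,-.045,.14))
c=snap('top');cv2.imwrite('pics/t1.png',cv2.resize(c['color'][150:250,165:325,::-1],None,fx=4,fy=4))"
```

```text
time: 3.28
position: [0.5438, 0.1783, 0.0659]
tcp_rot: [[-0.096, -0.0, -0.995], [0.995, 0.0, -0.096], [0.0, -1.0, 0.0]]
ft_force: [0.4, -0.3, -0.5]
finger_gap: 0.0003
ft_force: [-0.2, -0.2, -0.0]
finger_gap: 0.0003
t 3.9 world [0.5468 0.1511 0.0659] stand [-0.063   0.0515  0.0659] xyaw 95.37 down [-0. -0. -1.] F [-0.2 -0.2 -0. ] gap 0.0003
tool shift [-0.0962 -0.074  -0.0834]
```

View pics/t1.png

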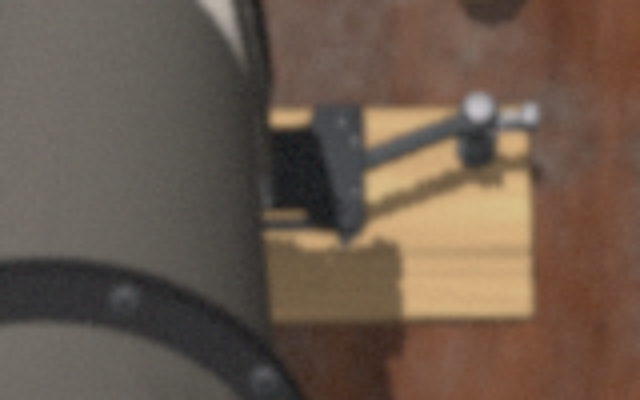

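The arm hides the left brace, so I'll carry on with the right one and check both afterwards.

```bash
python3 -m inch '0 -0.04 0 0 0 0;0 -0.074 0 0 0 0;-0.03 -0.074 -0.03 0 0 0;-0.065 -0.074 -0.06 0 0 0;-0.096 -0.074 -0.083 0 0 0' >/dev/null
python3 -m inch '0 0 0 0 0 0;0 0.025 0 0 0 0;0 0.05 0 0 0 0;0 0.074 0 0 0 0;0 0.074 0 0 0 0' >/dev/null
python3 -c "
from h import *
rep((-.038,-.043,.066))"
```

```text
t 5.2 world [0.6368 0.0656 0.0644] stand [ 0.0182 -0.0424  0.0644] xyaw 95.5 down [-0.003 -0.    -1.   ] F [-0.6 -0.   0.9] gap 0.0003
tool shift [-0.0007 -0.0014  0.0562]
```

```bash
python3 -m inch '0.0095 0 0.012 0 0 0;0.0095 0 0.0215 0 0 0;0.007 0 0.039 0 0 0;-0.0005 0 0.0565 0 0 0;-0.0005 0 0.0565 0 0 0' |tail -2
python3 -m inch '-0.009 0 0.0105 0 0 0;-0.020 0 0.019 0 0 0;-0.029 0 0.0235 0 0 0;-0.036 0 0.0255 0 0 0;-0.036 0 0.0255 0 0 0' |tail -2
python3 -m inch '0.01 0 0 0 0 0;0.025 0 0 0 0 0;0.025 -0.04 0 0 0 0;0.025 -0.09 0 0 0 0;0.025 -0.12 0 0 0 0'|tail -2
python3 -c "
from h import *
rep()
# shelf grasp in tool
rep((.5975,-.300,.2),'W')"
```

```text
ft_force: [-0.4, 0.1, 0.3]
finger_gap: 0.0002
ft_force: [0.8, -0.5, -0.1]
finger_gap: 0.0003
ft_force: [-0.2, 1.2, 0.6]
finger_gap: 0.0007
t 7.08 world [0.5583 0.0474 0.1882] stand [-0.0616 -0.0529  0.1882] xyaw 95.54 down [ 0.002  0.001 -1.   ] F [-0.2  1.2  0.6] gap 0.0007
t 7.08 world [0.5583 0.0474 0.1882] stand [-0.0616 -0.0529  0.1882] xyaw 95.54 down [ 0.002  0.001 -1.   ] F [-0.2  1.2  0.6] gap 0.0007
tool shift [-0.3495 -0.0119 -0.0055]
```

```bash
python3 -m inch '-0.06 0 -0.001 0 0.17 0;-0.12 0 -0.002 0 0.34 0;-0.18 0 -0.003 0 0.51 0;-0.24 0 -0.004 0 0.68 0;-0.30 -0.01 -0.005 0 0.85 0' 1 40 >/dev/null
python3 -c "
from h import *
rep((.5975,-.300,.2),'W')
print(sensors.get_state()['q'])
c=snap('top');cv2.imwrite('pics/t2.png',cv2.resize(c['color'][110:270,150:430,::-1],None,fx=2.8,fy=2.8))"
```

```text
t 7.7 world [ 0.5918 -0.2525  0.1955] stand [-0.0576 -0.3545  0.1955] xyaw 46.54 down [-0.001  0.001 -1.   ] F [-0.5  0.7 -0.6] gap 0.0471
tool shift [-0.0306 -0.0045 -0.0368]
[ -5.13858872  24.13299025  30.14794535  98.13488109 -13.53245051
  61.43026408  75.90393774]
```

View pics/t2.png

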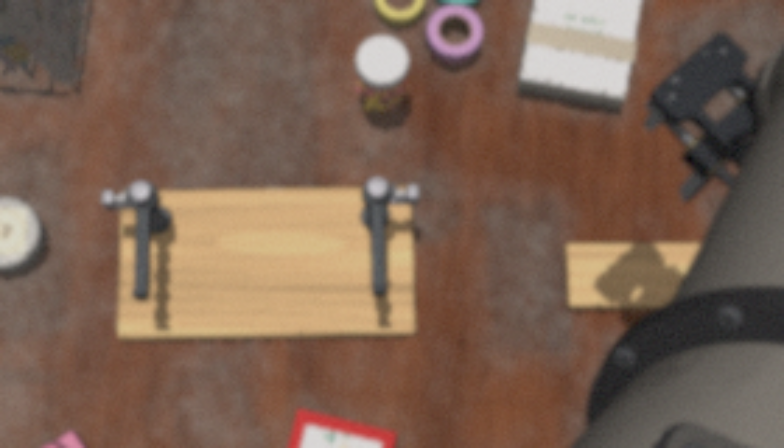

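Both braces are home, pointing straight forward: left (140,295), right (380,290). Next I'll finish turning and descend onto the board.

```bash
python3 -m inch '-0.006 0 -0.008 0 0.15 0;-0.012 0 -0.016 0 0.30 0;-0.018 0 -0.024 0 0.45 0;-0.025 0 -0.03 0 0.60 0;-0.0306 0 -0.037 0 0.718 0' 1 40 >/dev/null
python3 -m inch '0 0 0 0 0 0;0 0 0 0 0 0;0 0.03 0 0 0 0;0 0.06 0 0 0 0;0 0.06 0 0 0 0' >/dev/null
python3 -c "
from h import *
rep((.5975,-.300,.004),'W')
print(sensors.get_state()['q'])"
```

```text
t 9.0 world [ 0.5964 -0.2988  0.1343] stand [-0.0575 -0.4011  0.1343] xyaw 5.75 down [-0.003  0.001 -1.   ] F [-0.5  0.2  1.2] gap 0.0937
tool shift [ 0.0013  0.1303 -0.0015]
[ -5.4263283   32.12328836  37.56462587  98.20359599 -22.55427182
  57.63974994  45.99835085]
```

```bash
python3 -m inch '0.001 0.035 -0.001 0 0 0;0.001 0.07 -0.001 0 0 0;0.001 0.1 -0.001 0 0 0;0.001 0.12 -0.001 0 0 0;0.001 0.129 -0.001 0 0.003 0' 1 40 |tail -2
python3 -m inch '0 0 0 0 0 0;0 0 0 0 0 0;0 0 0 0 0 0;0 0 0 0 0 0;0 0 0 0 0 0' 0.5 40 |tail -2
python3 -c "
from h import *
rep((.5975,-.300,.2),'W')"
```

```text
ft_force: [-0.1, -1.5, -0.3]
finger_gap: 0.094
ft_force: [-3.1, -0.6, 6.6]
finger_gap: 0.0597
t 10.25 world [ 0.5985 -0.3012  0.0075] stand [-0.0556 -0.4037  0.0075] xyaw 5.44 down [ 0. -0. -1.] F [-3.1 -0.6  6.6] gap 0.0597
tool shift [-0.0008 -0.1925  0.0013]
```

```bash
python3 -m inch '0 -0.01 0 0 0 0;0 -0.04 0 0 0 0;0 -0.08 0 0 0 0;0 -0.12 0 0 0 0;0 -0.16 0 0 0 0' 0.3 50 |tail -2
python3 -m inch '0 0 0 0 0 0;0 0 0.03 0 0 0;0 0 0.07 0 0 0;0 0 0.11 0 0 0;0 0 0.15 0 0 0' |tail -2
python3 -c "
from h import *
rep((-.047,0,.16))
c=snap('side');cv2.imwrite('pics/s3.png',cv2.resize(c['color'][100:360,180:460,::-1],None,fx=2.2,fy=2.2))"
```

```text
ft_force: [0.1, -0.9, -1.8]
finger_gap: 0.0594
ft_force: [1.1, 0.5, -1.5]
finger_gap: 0.059
t 11.5 world [ 0.5835 -0.1503  0.1662] stand [-0.0559 -0.252   0.1662] xyaw 5.44 down [-0.001  0.    -1.   ] F [ 1.1  0.5 -1.5] gap 0.059
tool shift [0.0082 0.0062 0.252 ]
```

View pics/s3.png

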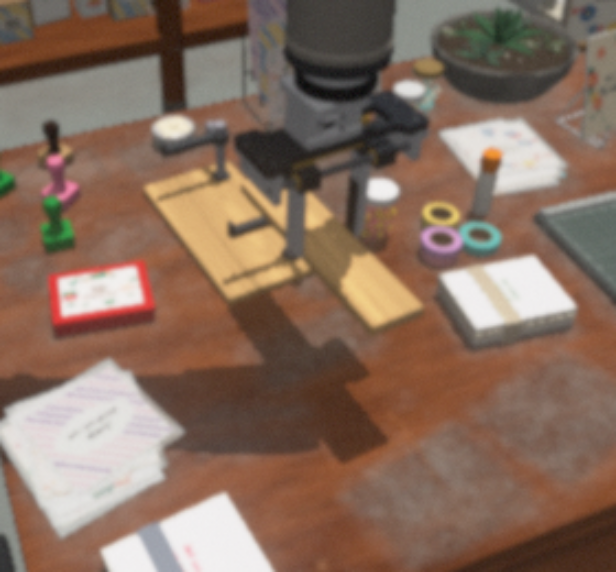

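The board hangs level across the fingers. Now over to the stand.

```bash
python3 -m inch '0.002 0 0.05 0 0 0;0.004 0 0.10 0 0 0;0.006 0 0.15 0 0 0;0.008 0 0.20 0 0 0;0.008 0 0.24 0 0 0' >/dev/null
python3 -m inch '0 0 0.012 0 0 0;0 0 0.012 0 0 0;0 0 0.012 0 0 0;0 0 0.012 0 0 0;0 0 0.012 0 0 0' >/dev/null
python3 - <<'E'
from h import *
rep((-.047,0,.1))
c=snap('side');P=pts(c);S=(P-O)@RS
m=(S[...,2]>.12)&(S[...,2]<.185)&(abs(S[...,1])<.17)&(S[...,0]>-.09)&(S[...,0]<.0)
hsv=cv2.cvtColor(c['color'],cv2.COLOR_RGB2HSV)
w=m&(hsv[...,1]>90)&(hsv[...,0]>8)&(hsv[...,0]<28)
Q=S[w];print(len(Q),Q.min(0),Q.max(0))
for a,b in((-.15,-.05),(.05,.15)):
    q=Q[(Q[:,1]>a)&(Q[:,1]<b)]
    if len(q)>5: print(a,b,len(q),np.percentile(q,[2,50,98],axis=0).round(4).tolist())
cv2.imwrite('pics/s4.png',cv2.resize(c['color'][80:280,180:420,::-1],None,fx=2.5,fy=2.5))
E
```

```text
t 12.8 world [0.5684 0.0991 0.167 ] stand [-0.0466 -0.0024  0.167 ] xyaw 5.37 down [ 0. -0. -1.] F [-0.1  0.5 -2.1] gap 0.0593
tool shift [-0.0004  0.067   0.0024]
1128 [-0.07869293 -0.13710014  0.16035235] [-0.01610871  0.12474518  0.18333794]
-0.15 -0.05 546 [[-0.0778, -0.1337, 0.163], [-0.0517, -0.1006, 0.174], [-0.0207, -0.0526, 0.1763]]
0.05 0.15 189 [[-0.0764, 0.0524, 0.1644], [-0.0593, 0.0832, 0.174], [-0.0178, 0.1215, 0.1765]]
```

View pics/s4.png

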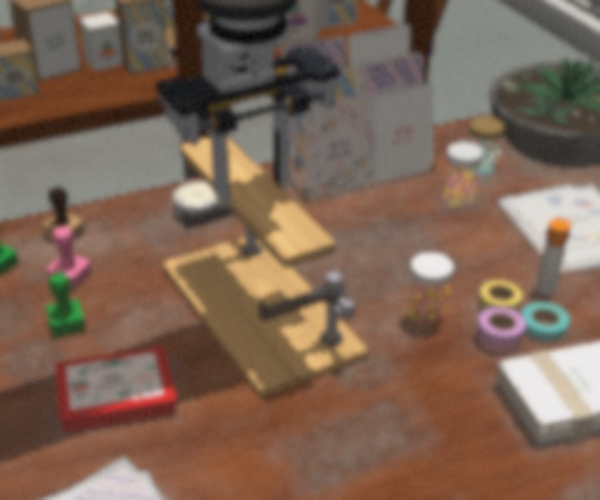

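The board is level and centred above the braces; its underside is about 70 mm above their tops. I'll lower, release and retreat.

```bash
python3 -m inch '0 0.015 0.003 0 0 0;0 0.03 0.003 0 0 0;0 0.045 0.003 0 0 0;0 0.057 0.003 0 0 0;0 0.063 0.003 0 0 0' |tail -2
python3 -m inch '0 0.002 0 0 0 0;0 0.004 0 0 0 0;0 0.006 0 0 0 0;0 0.006 0 0 0 0;0 0.006 0 0 0 0' |tail -2
python3 -c "
from h import *
rep()"
```

```text
ft_force: [-0.3, 0.0, -1.0]
finger_gap: 0.059
ft_force: [0.4, -0.2, -1.9]
finger_gap: 0.0589
t 14.1 world [0.568  0.1029 0.0981] stand [-0.0465  0.0015  0.0981] xyaw 5.45 down [ 0.  0. -1.] F [ 0.4 -0.2 -1.9] gap 0.0589
```

```bash
python3 -m inch '0 0.001 0 0 0 0;0 0.002 0 0 0 0;0 0.002 0 0 0 0;0 0.002 0 0 0 0;0 0.002 0 0 0 0' |tail -2
python3 -m inch '0 0 0 0 0 0;0 0 0 0 0 0;0 0 0 0 0 0;0 0 0 0 0 0;0 0 0 0 0 0' 0.9 |tail -2
python3 -m inch '0 -0.01 0 0 0 0;0 -0.04 0 0 0 0;0 -0.08 0 0 0 0;0 -0.12 0 0 0 0;0 -0.14 0 0 0 0' |tail -2
python3 - <<'E'
from h import *
rep((.395,.3545,.24),'W')
c=snap('side');S=(pts(c)-O)@RS
hsv=cv2.cvtColor(c['color'],cv2.COLOR_RGB2HSV)
w=(S[...,2]>.088)&(S[...,2]<.115)&(abs(S[...,1])<.17)&(S[...,0]>-.1)&(S[...,0]<.0)&(hsv[...,1]>90)&(hsv[...,0]>8)&(hsv[...,0]<28)
Q=S[w];t=Q[Q[:,2]>.1];print(len(Q),Q.min(0),Q.max(0));print(cv2.minAreaRect(t[:,:2].astype(np.float32)))
A=np.c_[t[:,:2],np.ones(len(t))];print(np.linalg.lstsq(A,t[:,2],rcond=None)[0])
E
```

```text
ft_force: [-8.8, -0.2, 24.1]
finger_gap: 0.0593
ft_force: [0.4, -0.1, -0.1]
finger_gap: 0.0848
ft_force: [-1.0, 0.7, -0.9]
finger_gap: 0.0846
t 15.97 world [0.5687 0.1027 0.2387] stand [-0.0459  0.0012  0.2387] xyaw 5.42 down [ 0.002  0.001 -1.   ] F [-1.   0.7 -0.9] gap 0.0846
tool shift [-0.1491 -0.0014  0.267 ]
1288 [-0.08991083 -0.13238734  0.08949071] [-0.00511676  0.12921604  0.10816711]
((-0.04733102768659592, -0.0009620785713195801), (0.26067444682121277, 0.061018191277980804), 89.56610870361328)
[0.00495812 0.00013099 0.10477443]
```

The board is on at stand (-0.047, -0.001), level. Now the stamp.

```bash
python3 -m inch '-0.029 0 0.052 0 0 0;-0.059 0 0.105 0 0 0;-0.089 0 0.16 0 0 0;-0.119 0 0.213 0 0 0;-0.149 0 0.266 0 0 0' 0.6 20 |tail -2
python3 -m inch '0 0 0 0 0 0;0 0.03 0 0 0 0;0 0.06 0 0 0 0;0 0.09 0 0 0 0;0 0.09 0 0 0 0' |tail -1
python3 - <<'E'
from h import *
rep((.395,.3537,.041),'W')
c=snap('top');cv2.imwrite('pics/t5.png',cv2.resize(c['color'][240:340,90:230,::-1],None,fx=4,fy=4))
c=snap('side');cv2.imwrite('pics/s5.png',cv2.resize(c['color'][80:200,140:280,::-1],None,fx=4,fy=4))
E
```

```text
ft_force: [0.3, 0.6, -0.9]
finger_gap: 0.0566
finger_gap: 0.0565
t 17.27 world [0.3942 0.3519 0.1447] stand [-0.1953  0.2662  0.1447] xyaw 5.37 down [-0.002 -0.003 -1.   ] F [ 0.7 -0.2  1. ] gap 0.0565
tool shift [0.0012 0.1037 0.0021]
```

View pics/s5.png

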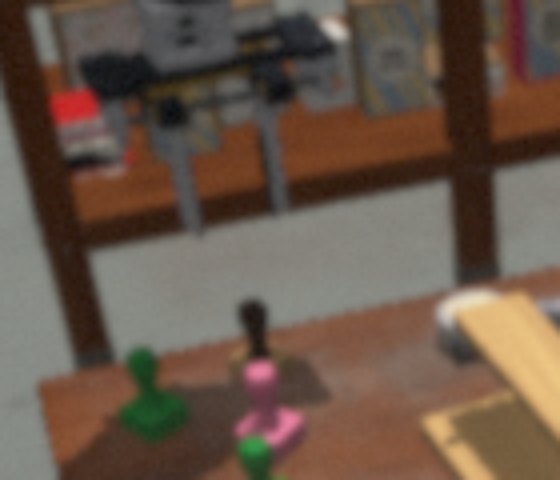

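The open fingers straddle the wooden stamp, whose handle is at crop (252,320). Now I'll descend and grip.

```bash
python3 -m inch '0.001 0.03 0.002 0 0 0;0.001 0.06 0.002 0 0 0;0.001 0.085 0.002 0 0 0;0.001 0.103 0.002 0 0 0;0.001 0.103 0.002 0 0 0' |tail -2
python3 -m inch '0 0 0 0 0 0;0 0 0 0 0 0;0 0 0 0 0 0;0 0 0 0 0 0;0 0 0 0 0 0' 0.1 20 |tail -2
python3 -c "
from h import *
rep((.395,.3537,.041),'W')"
```

```text
ft_force: [0.7, -0.3, 0.9]
finger_gap: 0.0565
ft_force: [-2.3, -0.1, 7.4]
finger_gap: 0.0248
t 18.62 world [0.3952 0.3559 0.0432] stand [-0.1938  0.2701  0.0432] xyaw 5.44 down [ 0.  0. -1.] F [-2.3 -0.1  7.4] gap 0.0248
tool shift [-0.0005  0.0022 -0.0022]
```

```bash
python3 -m inch '0 -0.02 0 0 0 0;0 -0.06 0 0 0 0;0 -0.10 0 0 0 0;0 -0.14 0 0 0 0;0 -0.17 0 0 0 0' |tail -2
python3 -m inch '0.025 0 -0.044 0 0 0;0.05 0 -0.088 0 0 0;0.075 0 -0.132 0 0 0;0.1 0 -0.176 0 0 0;0.125 0 -0.22 0 0 0' |tail -2
python3 -c "
from h import *
rep((-.047,0,.16))"
```

```text
ft_force: [0.0, 0.2, -0.6]
finger_gap: 0.0248
ft_force: [-0.6, 1.5, -0.8]
finger_gap: 0.0249
t 19.88 world [0.5412 0.1471 0.213 ] stand [-0.069  0.048  0.213] xyaw 5.45 down [ 0.  0. -1.] F [-0.6  1.5 -0.8] gap 0.0249
tool shift [ 0.0221  0.053  -0.048 ]
```

```bash
python3 -m inch '0.011 0 -0.024 0 0 0;0.022 0 -0.048 0 0 0;0.022 0 -0.048 0 0 0;0.022 0 -0.048 0 0 0;0.022 0 -0.048 0 0 0' |tail -2
python3 - <<'E'
from h import *
rep((-.047,0,.149))
c=snap('side');S=(pts(c)-O)@RS
hsv=cv2.cvtColor(c['color'],cv2.COLOR_RGB2HSV)
w=(S[...,2]>.13)&(S[...,2]<.21)&(abs(S[...,1])<.05)&(S[...,0]>-.1)&(S[...,0]<.0)&(hsv[...,1]>70)&(hsv[...,0]>8)&(hsv[...,0]<28)&(c['depth']>0)
if w.sum(): print(w.sum(),S[w].min(0),S[w].max(0))
cv2.imwrite('pics/s6.png',cv2.resize(c['color'][70:250,200:410,::-1],None,fx=2.8,fy=2.8))
E
```

```text
ft_force: [-0.3, -0.2, -0.8]
finger_gap: 0.0248
t 20.5 world [0.5666 0.1038 0.2129] stand [-0.0479  0.0024  0.2129] xyaw 5.52 down [-0.  0. -1.] F [-0.3 -0.2 -0.8] gap 0.0248
tool shift [ 0.0009  0.0639 -0.0025]
220 [-0.07475288 -0.02562861  0.16950379] [-0.02382042  0.01684994  0.2094228 ]
```

View pics/s6.png

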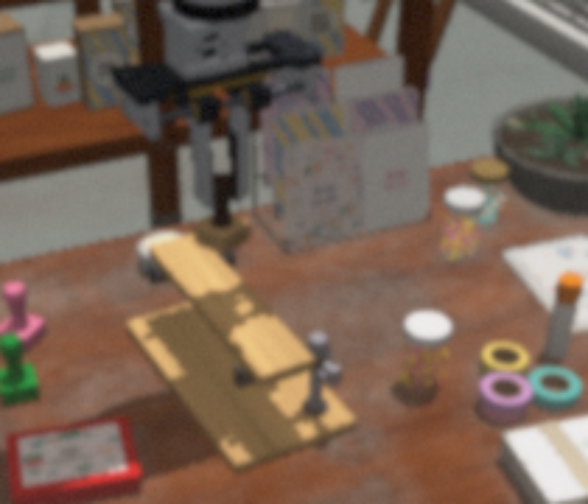

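The stamp hangs upright at crop (222,230), above the middle of the board. Next I'll lower it, release it and rise clear.

```bash
python3 -m inch '0.001 0.02 0 0 0 0;0.001 0.04 0 0 0 0;0.001 0.054 0 0 0 0;0.001 0.061 0 0 0 0;0.001 0.0625 0 0 0 0' |tail -2
python3 -m inch '0 0.001 0 0 0 0;0 0.002 0 0 0 0;0 0.002 0 0 0 0;0 0.002 0 0 0 0;0 0.002 0 0 0 0' |tail -2
python3 -c "
from h import *
rep()"
```

```text
ft_force: [-0.1, 0.9, -0.4]
finger_gap: 0.0243
ft_force: [0.6, 0.1, -0.3]
finger_gap: 0.0248
t 21.8 world [0.568  0.1029 0.1485] stand [-0.0466  0.0014  0.1485] xyaw 5.44 down [ 0.  0. -1.] F [ 0.6  0.1 -0.3] gap 0.0248
```

```bash
python3 -m inch '0 0.0005 0 0 0 0;0 0.001 0 0 0 0;0 0.001 0 0 0 0;0 0.001 0 0 0 0;0 0.001 0 0 0 0' |tail -2
python3 -m inch '0 0 0 0 0 0;0 0 0 0 0 0;0 0 0 0 0 0;0 0 0 0 0 0;0 0 0 0 0 0' 0.6 |tail -2
python3 -m inch '0 -0.02 0 0 0 0;0 -0.06 0 0 0 0;0 -0.11 0 0 0 0;0 -0.15 0 0 0 0;0 -0.15 0 0 0 0' |tail -2
python3 - <<'E'
from h import *
rep()
c=snap('side');S=(pts(c)-O)@RS
hsv=cv2.cvtColor(c['color'],cv2.COLOR_RGB2HSV)
base=(abs(S[...,1])<.17)&(S[...,0]>-.1)&(S[...,0]<.0)&(c['depth']>0)
wood=(hsv[...,1]>90)&(hsv[...,0]>8)&(hsv[...,0]<28)
t=S[base&wood&(S[...,2]>.1)&(S[...,2]<.11)];print('board',cv2.minAreaRect(t[:,:2].astype(np.float32)),np.median(t[:,2]))
for lo,hi in((.121,.131),(.15,.184)):
    q=S[base&(abs(S[...,1])<.06)&(S[...,2]>lo)&(S[...,2]<hi)];print(lo,len(q),q.min(0),q.max(0),q.mean(0))
cv2.imwrite('pics/s7.png',cv2.resize(c['color'][70:290,170:410,::-1],None,fx=2.5,fy=2.5))
E
```

```text
ft_force: [-4.4, 0.6, 12.5]
finger_gap: 0.0248
ft_force: [0.1, -0.3, -0.1]
finger_gap: 0.0567
ft_force: [-0.1, 0.2, -0.5]
finger_gap: 0.0565
t 23.68 world [0.5693 0.103  0.3002] stand [-0.0453  0.0014  0.3002] xyaw 5.43 down [ 0.004  0.002 -1.   ] F [-0.1  0.2 -0.5] gap 0.0565
board ((-0.04711735248565674, -0.0020322203636169434), (0.261263370513916, 0.06170358508825302), 89.44673156738281) 0.10458417508987383
0.121 108 [-0.07242216 -0.0268361   0.12106018] [-0.02392015  0.01598421  0.13047759] [-0.05080419 -0.00754577  0.12626878]
0.15 90 [-0.06055707 -0.01312248  0.15025577] [-0.0354029   0.0079533   0.17935783] [-0.05034022 -0.00556032  0.16805269]
```

View pics/s7.png

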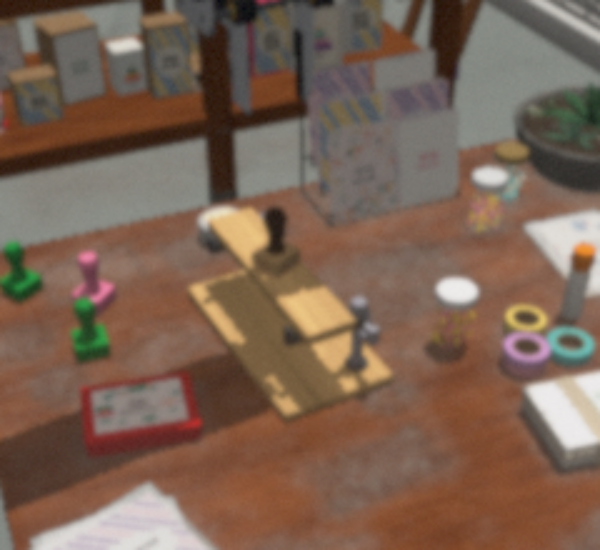

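The stamp stands upright mid-board at (277,245), the board is level on the braces, and the robot is clear. Handing in.

```bash
python3 -m inch '0 0 0 0 0 0;0 0 0 0 0 0;0 0 0 0 0 0;0 0 0 0 0 0;0 0 0 0 0 0' |tail -2; python3 -c "
from station import hand_in
print(hand_in())"
```

```text
ft_force: [-0.8, 0.1, -0.3]
finger_gap: 0.0568
the job is handed in; nothing more can be done
None
```

I swung both braces home, laid the board across them and stood the wooden stamp in the middle of the board. I handed the job in at about 24 s of the 72 s; no verdict is reported.

- **Braces:** the top view taken after both pushes showed both braces pointing straight forward. The left one was hidden by the arm just after its own push, so that picture was its first check. I judged them by eye and did not measure the angles.
- **Board:** its centre is at about x -47 mm, y -2 mm in the stand frame. The top face measured 104.6 mm above the table (105 expected), and the tilt after release was about 0.005 rad.
- **Stamp:** it looks upright in the last side view. From the camera-facing surfaces, its centre is within about 4 mm of the board's centre line and 6 mm of its middle.
- **Robot and bystanders:** the gripper was open and well above everything at hand-in. I did not touch the candle, jar or gift box, and they look unmoved in the pictures, though I did not measure them again. The highest contact force I read was about 24 N, while pressing the board onto the braces.

No check failed or disagreed.

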